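# Put the catalogued vertebrae in their specimen trays

## Task

Put away the four fossil vertebrae: stand each one flat inside the specimen tray whose lining has the colour of the dot on its top. Set them down gently, do not drop them or knock them over, and leave the two ammonites lying where they are.

Things in the scene. Friction and masses are not known exactly. Their poses are not given: they have to be found in the camera images.
- bone_red: loose fossil vertebra, red dot (22 mm) on top: a cream spool standing on end, 46 mm tall, 44 mm across its ends (39 at the waist), about 0.12 kg. A bony arch sticks out to +x of its frame: up to 22 mm wide in y, reaching 40 mm from the axis, 8 to 38 mm above the underside. Origin: centre of the spool's underside; z up its axis. Sides +y and -y are free for fingers
- bone_blue: loose fossil vertebra, blue dot (22 mm) on top: a cream spool standing on end, 46 mm tall, 44 mm across its ends (39 at the waist), about 0.12 kg. A bony arch sticks out to +x of its frame: up to 22 mm wide in y, reaching 40 mm from the axis, 8 to 38 mm above the underside. Origin: centre of the spool's underside; z up its axis. Sides +y and -y are free for fingers
- bone_yellow: loose fossil vertebra, yellow dot (22 mm) on top: a cream spool standing on end, 46 mm tall, 44 mm across its ends (39 at the waist), about 0.12 kg. A bony arch sticks out to +x of its frame: up to 22 mm wide in y, reaching 40 mm from the axis, 8 to 38 mm above the underside. Origin: centre of the spool's underside; z up its axis. Sides +y and -y are free for fingers
- bone_green: loose fossil vertebra, green dot (22 mm) on top: a cream spool standing on end, 46 mm tall, 44 mm across its ends (39 at the waist), about 0.12 kg. A bony arch sticks out to +x of its frame: up to 22 mm wide in y, reaching 40 mm from the axis, 8 to 38 mm above the underside. Origin: centre of the spool's underside; z up its axis. Sides +y and -y are free for fingers
- tray_red: shallow square specimen tray with red floor lining and brown cardboard walls, fixed to the bench: 98 mm outside, 92 mm inside, walls 3 mm thick with their top 12 mm above the bench, lined floor 5 mm above the bench. Origin: centre of its underside, at bench height; x and y along its sides, z up
- tray_blue: shallow square specimen tray with blue floor lining and brown cardboard walls, fixed to the bench: 98 mm outside, 92 mm inside, walls 3 mm thick with their top 12 mm above the bench, lined floor 5 mm above the bench. Origin: centre of its underside, at bench height; x and y along its sides, z up
- tray_yellow: shallow square specimen tray with yellow floor lining and brown cardboard walls, fixed to the bench: 98 mm outside, 92 mm inside, walls 3 mm thick with their top 12 mm above the bench, lined floor 5 mm above the bench. Origin: centre of its underside, at bench height; x and y along its sides, z up
- tray_green: shallow square specimen tray with green floor lining and brown cardboard walls, fixed to the bench: 98 mm outside, 92 mm inside, walls 3 mm thick with their top 12 mm above the bench, lined floor 5 mm above the bench. Origin: centre of its underside, at bench height; x and y along its sides, z up
- ammonite_a: loose dark brown ammonite (flat coiled fossil) without any dot, lying flat on the bench, 60 mm across, about 22 mm thick; to be left alone. Origin: centre of its underside
- ammonite_b: loose dark brown ammonite (flat coiled fossil) without any dot, lying flat on the bench, 60 mm across, about 22 mm thick; to be left alone. Origin: centre of its underside

How it is judged:
By the outcome, as a careful person would: the job done as asked, in the order asked, and still so for the second after the job is handed in, with the robot touching nothing.
It also fails if it takes over 102 s, if anything falls off the work surface, if the arm or the gripper's body presses on something with over 40 N, if the wrist force passes 120 N, or if a joint passes its speed limit or range.

## Robot

A 7-joint arm with a two-finger parallel gripper is mounted at the origin on the work surface. World frame = base frame: x ahead of the robot, y to its left, z up, the work surface at z = 0. Lengths are in m, angles in rad, forces in N, time in s.
With the tool pointing down it reaches from about 0.35 to 0.9 m from the base axis. Payload 19.9 kg.
Tool frame: the origin (TCP) lies at the very end of the fingers, on their centre line; the grasp point (between the pads) lies 19 mm behind it; z points along the fingers, y is the line along which they close (so a half turn about z gives the same grasp; the last joint's range is limited). The gripper opens to 94 mm and grips with 3 to 60 N. Pads are 16 mm wide; open, the fingers measure 119 mm over their backs; the gripper's body (75 mm by 177 mm) begins 78 mm behind the grasp point.
Start: joints at [-1.232, 0.417, -0.01, 1.614, 0.005, 1.111, -0.053], TCP at [0.232, 0.58, 0.205] pointing down, gripper open.
Joint ranges: [-2.81, 2.81], [-0.39, 2.02], [-1.27, 1.25], [0.06, 2.57], [-1.19, 4.33], [0.19, 2], [-2.82, 2.82]. Speed limits (rad/s): [1.89, 1.89, 2.39, 2.39, 3.01, 3.01, 3.01].

## Interface

Orientations are given as a unit quaternion [w, x, y, z].
In Python, from cell import status, imaging, order gives the robot as it stands. The module is installed in compiled form; this text tells all that it offers.
- The arm moves only by the tool move_arm, never from a script. Its argument "plan" is a list of rows, each a list of 2 entries, a list of its own where there are three numbers: the shift along the tool's x, y, z in units of 30 mm (1.0 is 30 mm), then the turn, a rotation vector about the tool's x, y, z in units of 5 degrees (1.0 is 5 degrees). A call has 1 to 10 rows; each row is the pose to reach, as a shift and turn from the pose commanded when the call began, along the tool's axes at that moment; what a row does not reach only later rows make up. A row lasts 1/10 s, in which the tool goes at most 50 mm and 8.59 degrees, less where a joint would pass 70% of its speed; a pose out of reach is approached as far as the arm can. A call with a gripper value outside its range is refused whole. "jaw" is the opening, from -1 (shut) to 1 (fully open), set as the call begins (left out, the last holds). The fingers move at their own pace and stop on an object; the grip force is fixed at half the most. Time passes only in rows, so rows that repeat a pose let the fingers close. It gives the time, the measured TCP pose, the force, the opening and the grip force at its end, in the units of the state.
- status.get_obs(): the state, without advancing time (a new reading comes with each control period).
- imaging.capture(name): name is "scene" or "top" or "wrist"; returns a dict with "frame" (420x560x3 uint8, red, green, blue), "fx", "fy", "cx", "cy" (pixels), "R" (3x3) and "t" (3): a world point X has camera coordinates R X + t; the wrist camera has in their place "mount" (4x4, takes a point from camera to tool coordinates, whose origin is the TCP and whose axes are the flange's). Camera axes: x right, y down, z forward; pixel columns grow to the right and rows downward; lengths in m; the calibration is good to about 2 mm. A picture is of the moment at which its call begins: read the wrist's pose just before it. There is no depth.
- order.close_job(): hands the job in; it is judged then, once.
The state is a dict: "time_s": time; "qpos": joint angles; "joint_velocities": joint speeds; "joint_torque": joint torques, N m; "ee_pos": TCP position; "tcp_rot": TCP orientation; "force": force on the tool from outside, world axes, zero at the start; "ft_torque": the same for the moment, N m; "finger_gap": finger opening in m; "grip_force": force on a finger pad.
Only numpy, scipy, OpenCV 4.12 (cv2) and the standard library are available. Lean on these libraries where they do the work, as an engineer would, in place of code of your own. Each camera call takes 0.05 s, during which the arm holds its last target. There are 200 camera calls.

## Working session

There is one attempt and no reset: what is moved stays moved. The work goes in short steps, Python scripts to look and compute and a tool call to move; the robot and the scene stay as the last step left them, time stands still between calls to the robot, and variables do not carry over. Pictures are saved under pics/ and viewed, at most 14 in all, crops included, and the job is handed in when it is done.

Besides the shell and the picture viewer there is one more tool, called after "Emit:" in YAML: its name, and indented under it one key for each argument. move_arm: Moves the arm, as the interface text tells. Its arguments: {"type":"object","properties":{"plan":{"type":"array"},"jaw":{"type":"number"}},"required":["plan"]}

```bash
mkdir -p pics
python3 - <<'E'
from cell import status, imaging
import cv2,pickle
o=status.get_obs(); print({k:(v if not hasattr(v,'round') else v) for k,v in o.items()})
d={}
for n in ("scene","top"):
    c=imaging.capture(n); d[n]=c; cv2.imwrite(f"pics/{n}.png",c["frame"][:,:,::-1]); print(n,c["fx"],c["cx"],c["cy"],c["R"],c["t"])
pickle.dump(d,open("cams.pkl","wb"))
E
```

```text
{'time_s': 0.0, 'qpos': array([-1.2314932 ,  0.41793185, -0.01032367,  1.61415964,  0.00471213,
        1.11068444, -0.05298727]), 'joint_velocities': array([-0.00028149, -0.00193302, -0.00202667,  0.00199331,  0.00025982,
        0.00018188,  0.0001217 ]), 'joint_torque': array([-2.74753482e-03, -8.51229286e+01,  6.36789836e-01, -4.26014793e+01,
       -4.90155187e-02,  1.83712039e-02,  1.46367838e-04]), 'ee_pos': array([0.23215931, 0.57988988, 0.20485759]), 'tcp_rot': array([-6.47030312e-05,  1.89230991e-01,  9.81932429e-01, -5.76140585e-04]), 'force': array([ 0.44030307, -0.54597671, -1.39702534]), 'ft_torque': array([ 0.05951387, -0.00148675,  0.03377791]), 'grip_force': 0.0, 'finger_gap': 0.09362055087331779}
scene 491.58602955551396 284.15834526244737 206.91189771888054 [[-0.87861833  0.47735659 -0.01266976]
 [ 0.27012311  0.47495703 -0.83752571]
 [-0.39378082 -0.73928784 -0.546251  ]] [ 0.47292766 -0.10834261  1.17499894]
top 543.1191641341918 279.8336252481117 209.3904923873624 [[-0.02500465 -0.99956536 -0.01561618]
 [-0.98296547  0.02742859 -0.18173211]
 [ 0.18208145  0.01080602 -0.98322407]] [0.01807376 0.55954877 1.02005304]
```

View pics/top.png

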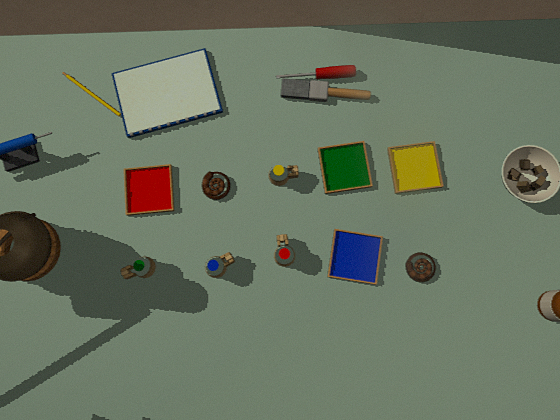

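View pics/scene.png

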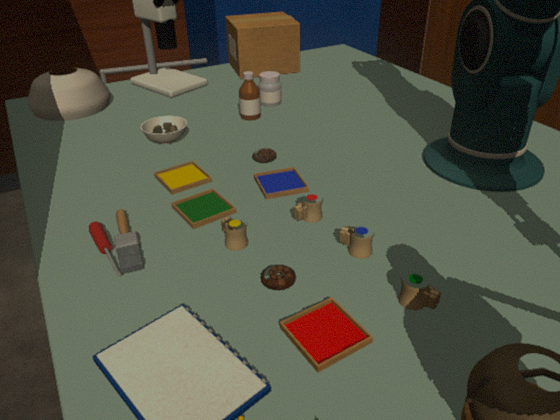

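The top view shows the dots: yellow at (279,172), blue (214,267), red (285,254) and green (139,266). The tray linings are at red (150,190), green (346,167), yellow (415,167) and blue (356,256). The ammonites are at (216,185) and (421,267). The scene view shows the same layout, with green and yellow at the far side. Next I triangulate dots and trays.

```bash
cat > h.py <<'E'
import numpy as np,cv2,pickle
from scipy.spatial.transform import Rotation as Ro
def proj(c,X):
    p=c["R"]@X+c["t"]; return np.array([c["fx"]*p[0]/p[2]+c["cx"],c["fy"]*p[1]/p[2]+c["cy"]])
def ray(c,uv):
    d=np.array([(uv[0]-c["cx"])/c["fx"],(uv[1]-c["cy"])/c["fy"],1.]); R=np.array(c["R"])
    return -R.T@c["t"],R.T@d/np.linalg.norm(d)
def onz(c,uv,z):
    o,d=ray(c,uv); return o+d*(z-o[2])/d[2]
def tri(cs,uvs):
    A=np.zeros((3,3));b=np.zeros(3)
    for c,u in zip(cs,uvs):
        o,d=ray(c,u);P=np.eye(3)-np.outer(d,d);A+=P;b+=P@o
    X=np.linalg.solve(A,b); return X,max(np.linalg.norm(proj(c,X)-u) for c,u in zip(cs,uvs))
def mask(f,col):
    h=cv2.cvtColor(f,cv2.COLOR_RGB2HSV);H,S,V=[h[...,i].astype(int) for i in range(3)]
    m={"red":(H<5)|(H>174),"yellow":(H>=24)&(H<34),"green":(H>50)&(H<75),"blue":(H>105)&(H<130)}[col]
    return (m&(S>150)&(V>35)).astype(np.uint8)
def blob(m,uv,r):
    n,l,s,c=cv2.connectedComponentsWithStats(m)
    k=[i for i in range(1,n) if s[i,4]>12 and np.linalg.norm(c[i]-uv)<r]
    i=max(k,key=lambda i:s[i,4]); return c[i],s[i,4],(l==i).astype(np.uint8)
E
python3 - <<'E'
from h import *
d=pickle.load(open("cams.pkl","rb"));T,S=d["top"],d["scene"]
g={"red":((285,254),(312,198),(282,240),(150,190),(325,332)),"blue":((214,267),(361,231),(229,258),(356,256),(281,182)),
"yellow":((279,172),(235,224),(293,171),(415,167),(183,177)),"green":((139,266),(416,278),(127,272),(346,167),(204,208))}
print("tcp px",proj(T,np.array([.232,.58,.205])))
for k,(a,b,arch,ta,tb) in g.items():
    mt,ms=mask(T["frame"],k),mask(S["frame"],k)
    ca,na,_=blob(mt,a,8);cb,nb,_=blob(ms,b,10)
    X,e=tri([T,S],[ca,cb]); A=onz(T,arch,.03); print(k,"dot",X.round(4),"err",round(e,1),na,nb,"arch yaw",np.degrees(np.arctan2(*(A-X)[[1,0]])).round(0),np.linalg.norm((A-X)[:2]).round(3))
    ca,na,ma=blob(mt,ta,20);cb,nb,mb=blob(ms,tb,20)
    X,e=tri([T,S],[ca,cb])
    pts=np.argwhere(ma)[:,::-1]; W=np.array([onz(T,p,.005)[:2] for p in pts]).astype(np.float32)
    print("   tray",X.round(4),"err",round(e,1),[np.round(x,3) for x in cv2.minAreaRect(W)])
E
```

```text
tcp px [-77.65711765 403.68143587]
red dot [ 0.4742 -0.0032  0.045 ] err 0.4 101 46 arch yaw 8.0 0.028
   tray [0.619  0.276  0.0068] err 0.3 [array([0.62 , 0.277]), array([0.091, 0.09 ]), np.float64(3.937)]
blue dot [0.4552 0.1366 0.0455] err 0.6 98 57 arch yaw -66.0 0.033
   tray [ 0.4684 -0.1458  0.0065] err 0.3 [array([ 0.468, -0.146]), array([0.09 , 0.091]), np.float64(79.414)]
yellow dot [0.6426 0.0042 0.0455] err 0.4 95 71 arch yaw -90.0 0.03
   tray [ 0.6502 -0.2823  0.0049] err 0.3 [array([ 0.651, -0.281]), array([0.091, 0.088]), np.float64(5.882)]
green dot [0.4587 0.2816 0.0459] err 0.6 93 90 arch yaw 114.0 0.03
   tray [ 0.6552 -0.1335  0.0066] err 0.0 [array([ 0.656, -0.134]), array([0.09, 0.09]), np.float64(7.312)]
```

```bash
cat >> h.py <<'E'
def go(*targets):  # (x,y,z,yaw of tool y axis deg): rows in move units from the pose now
    from cell import status
    o=status.get_obs(); p=np.array(o["ee_pos"]);w,x,y,z=o["tcp_rot"];R=Ro.from_quat([x,y,z,w])
    yy=R.as_matrix()[:,1]; print("t",round(o["time_s"],2),"p",p.round(4),"yaw",np.degrees(np.arctan2(yy[1],yy[0])).round(1),"gap",round(o["finger_gap"],4),"F",np.round(o["force"],1))
    for X in targets:
        a=np.radians(X[3]); 
        if np.dot(yy[:2],[np.cos(a),np.sin(a)])<0: a+=np.pi
        Y=np.array([np.cos(a),np.sin(a),0]);Z=np.array([0,0,-1.]);D=Ro.from_matrix(np.c_[np.cross(Y,Z),Y,Z])
        print((R.inv().apply(np.array(X[:3])-p)/.03).round(2),(np.degrees((R.inv()*D).as_rotvec())/5).round(2))
def wrist(name):
    from cell import status,imaging
    o=status.get_obs();w,x,y,z=o["tcp_rot"];c=imaging.capture("wrist")
    M=np.eye(4);M[:3,:3]=Ro.from_quat([x,y,z,w]).as_matrix();M[:3,3]=o["ee_pos"]
    E=np.linalg.inv(M@c["mount"]);c["R"],c["t"]=E[:3,:3],E[:3,3]
    cv2.imwrite(f"pics/{name}.png",c["frame"][:,:,::-1]);pickle.dump(c,open(f"{name}.pkl","wb"));return c
E
python3 -c "
from h import *
go((.459,.282,.20,24),(.459,.282,.12,24),(.459,.282,.01,24))"
```

```text
t 0.1 p [0.2322 0.5799 0.2049] yaw 68.2 gap 0.094 F [ 0.7 -0.4  0.2]
[-10.71  -6.41   0.17] [-0.01  0.01  8.84]
[-10.71  -6.41   2.84] [-0.01  0.01  8.84]
[-10.71  -6.4    6.5 ] [-0.01  0.01  8.84]
```

Emit:
move_arm:
  plan:
    - [[-10.71, -6.41, 0.17], [0, 0, 8.84]]
    - [[-10.71, -6.41, 0.17], [0, 0, 8.84]]
    - [[-10.71, -6.41, 0.17], [0, 0, 8.84]]
    - [[-10.71, -6.41, 0.17], [0, 0, 8.84]]
    - [[-10.71, -6.41, 0.17], [0, 0, 8.84]]
    - [[-10.71, -6.41, 0.17], [0, 0, 8.84]]
    - [[-10.71, -6.41, 0.17], [0, 0, 8.84]]
    - [[-10.71, -6.41, 0.17], [0, 0, 8.84]]
    - [[-10.71, -6.41, 0.17], [0, 0, 8.84]]
    - [[-10.71, -6.41, 0.17], [0, 0, 8.84]]
  jaw: 1

```text
time_s: 1.1
ee_pos: [0.4589, 0.2823, 0.2001]
tcp_rot: [-0.0, 0.545, 0.838, -0.0]
force: [-0.6, 0.4, -0.3]
finger_gap: 0.0939
grip_force: 0.0
```

```bash
python3 -c "
from h import *
c=wrist('w1');X=np.array([.4587,.2816,.046])
print('dot pred',proj(c,X))
go((.459,.282,.12,24),(.459,.282,.01,24))"
```

```text
dot pred [279.31968539 196.48519786]
t 1.15 p [0.4585 0.283  0.2001] yaw 24.0 gap 0.0941 F [ 0.1  0.6 -0.4]
[-0.04  0.    2.67] [-0.01 -0.    0.01]
[-0.04  0.01  6.34] [-0.01 -0.    0.01]
```

View pics/w1.png

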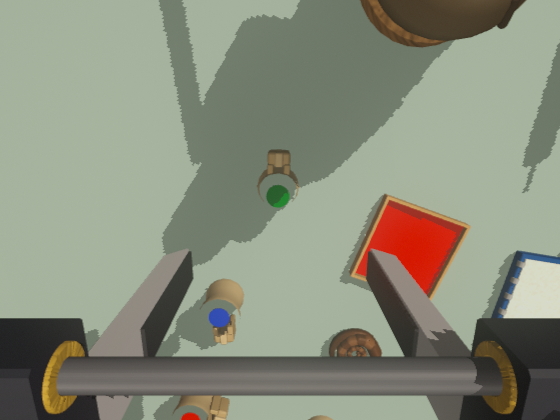

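The wrist view shows the green dot at (278,196), against a prediction of (279,196). The arch at (279,160) sits square to the finger line, so the pose is confirmed and I can descend.

Emit:
move_arm:
  plan:
    - [[0, 0, 1.4], [0, 0, 0]]
    - [[0, 0, 2.8], [0, 0, 0]]
    - [[0, 0, 4.0], [0, 0, 0]]
    - [[0, 0, 5.0], [0, 0, 0]]
    - [[0, 0, 5.6], [0, 0, 0]]
    - [[0, 0, 6.0], [0, 0, 0]]
    - [[0, 0, 6.33], [0, 0, 0]]
    - [[0, 0, 6.33], [0, 0, 0]]

```text
time_s: 1.95
ee_pos: [0.4585, 0.2826, 0.0098]
tcp_rot: [-0.0, 0.544, 0.839, -0.0]
force: [0.1, -0.1, 0.3]
finger_gap: 0.0937
grip_force: 0.0
```

Emit:
move_arm:
  plan:
    - [[0, 0, 0], [0, 0, 0]]
    - [[0, 0, 0], [0, 0, 0]]
    - [[0, 0, 0], [0, 0, 0]]
    - [[0, 0, 0], [0, 0, 0]]
    - [[0, 0, 0], [0, 0, 0]]
    - [[0, 0, 0], [0, 0, 0]]
    - [[0, 0, 0], [0, 0, 0]]
    - [[0, 0, 0], [0, 0, 0]]
  jaw: -1

```text
time_s: 2.75
ee_pos: [0.4589, 0.2822, 0.0105]
tcp_rot: [-0.0, 0.545, 0.839, -0.0]
force: [-2.1, -0.9, 3.9]
finger_gap: 0.0432
grip_force: 30.0
```

```bash
python3 -c "
from h import *
go((.459,.282,.13,24),(.656,-.140,.13,7.3),(.656,-.140,.025,7.3),(.656,-.140,.016,7.3))"
```

```text
t 2.75 p [0.4589 0.2822 0.0105] yaw 24.0 gap 0.0432 F [-2.1 -0.9  3.9]
[-0.01 -0.   -3.98] [-0.01  0.   -0.  ]
[-15.53   0.28  -3.98] [-0.    0.    3.34]
[-15.53   0.28  -0.48] [-0.    0.    3.34]
[-15.53   0.28  -0.18] [-0.    0.    3.34]
```

Emit:
move_arm:
  plan:
    - [[0, 0, -0.4], [0, 0, 0]]
    - [[0, 0, -1.2], [0, 0, 0]]
    - [[0, 0, -2.2], [0, 0, 0]]
    - [[-0.3, 0, -3.2], [0, 0, 0]]
    - [[-1.0, 0, -3.8], [0, 0, 0]]
    - [[-2.0, 0, -3.98], [0, 0, 0]]
    - [[-3.2, 0, -3.98], [0, 0, 0]]
    - [[-4.5, 0, -3.98], [0, 0, 0]]
    - [[-5.8, 0, -3.98], [0, 0, 0]]
    - [[-7.1, 0, -3.98], [0, 0, 0]]

```text
time_s: 3.75
ee_pos: [0.5462, 0.0862, 0.1308]
tcp_rot: [0.0, 0.545, 0.839, 0.0]
force: [0.4, 0.7, -2.0]
finger_gap: 0.0429
grip_force: 30.0
```

Emit:
move_arm:
  plan:
    - [[-1.3, 0.03, 0], [0, 0, 0.4]]
    - [[-2.6, 0.06, 0], [0, 0, 0.8]]
    - [[-3.9, 0.1, 0], [0, 0, 1.4]]
    - [[-5.1, 0.15, 0], [0, 0, 2]]
    - [[-6.2, 0.2, 0], [0, 0, 2.6]]
    - [[-7.1, 0.25, 0], [0, 0, 3.1]]
    - [[-7.8, 0.28, 0], [0, 0, 3.34]]
    - [[-8.2, 0.28, 0], [0, 0, 3.34]]
    - [[-8.43, 0.28, 0], [0, 0, 3.34]]
    - [[-8.43, 0.28, 0], [0, 0, 3.34]]

```text
time_s: 4.75
ee_pos: [0.6561, -0.1402, 0.1301]
tcp_rot: [0.0, 0.661, 0.751, -0.0]
force: [-1.0, 0.1, -1.5]
finger_gap: 0.0432
grip_force: 30.0
```

```bash
python3 -c "
from h import *
go((.656,-.140,.025,7.3),(.656,-.140,.016,7.3))"
```

```text
t 4.75 p [ 0.6561 -0.1402  0.1301] yaw 7.3 gap 0.0432 F [-1.   0.1 -1.5]
[ 0.01 -0.    3.5 ] [ 0.  0. -0.]
[ 0.01 -0.    3.8 ] [ 0.  0. -0.]
```

Emit:
move_arm:
  plan:
    - [[0, 0, 0.6], [0, 0, 0]]
    - [[0, 0, 1.4], [0, 0, 0]]
    - [[0, 0, 2.2], [0, 0, 0]]
    - [[0, 0, 2.9], [0, 0, 0]]
    - [[0, 0, 3.3], [0, 0, 0]]
    - [[0, 0, 3.55], [0, 0, 0]]
    - [[0, 0, 3.7], [0, 0, 0]]
    - [[0, 0, 3.77], [0, 0, 0]]
    - [[0, 0, 3.83], [0, 0, 0]]
    - [[0, 0, 3.83], [0, 0, 0]]

```text
time_s: 5.75
ee_pos: [0.6565, -0.1401, 0.0156]
tcp_rot: [0.0, 0.661, 0.751, 0.0]
force: [-0.3, 0.9, 0.5]
finger_gap: 0.0428
grip_force: 30.0
```

Emit:
move_arm:
  plan:
    - [[0, 0, 0.02], [0, 0, 0]]
    - [[0, 0, 0.03], [0, 0, 0]]

```text
time_s: 5.95
ee_pos: [0.6567, -0.1401, 0.0154]
tcp_rot: [0.001, 0.661, 0.751, 0.0]
force: [-5.1, 1.1, 16.3]
finger_gap: 0.0431
grip_force: 30.0
```

Contact confirmed. I release here.

Emit:
move_arm:
  plan:
    - [[0, 0, -0.03], [0, 0, 0]]
    - [[0, 0, -0.03], [0, 0, 0]]
    - [[0, 0, -0.03], [0, 0, 0]]
    - [[0, 0, -0.03], [0, 0, 0]]
    - [[0, 0, -0.03], [0, 0, 0]]
    - [[0, 0, -0.03], [0, 0, 0]]
  jaw: 1

```text
time_s: 6.55
ee_pos: [0.6561, -0.14, 0.0149]
tcp_rot: [0.0, 0.661, 0.751, -0.0]
force: [-0.3, -0.2, -0.7]
finger_gap: 0.0871
grip_force: 0.0
```

Emit:
move_arm:
  plan:
    - [[0, 0, -0.3], [0, 0, 0]]
    - [[0, 0, -1.0], [0, 0, 0]]
    - [[0, 0, -2.0], [0, 0, 0]]
    - [[0, 0, -3.2], [0, 0, 0]]
    - [[0, 0, -4.2], [0, 0, 0]]
    - [[0, 0, -5.0], [0, 0, 0]]
    - [[0, 0, -5.0], [0, 0, 0]]

```text
time_s: 7.25
ee_pos: [0.6577, -0.1405, 0.1693]
tcp_rot: [0.002, 0.661, 0.751, 0.002]
force: [-0.7, 0.0, -0.5]
finger_gap: 0.0941
grip_force: 0.0
```

```bash
python3 -c "
from h import *
c=wrist('w2')
go((.643,.004,.165,0),(.643,.004,.0105,0))"
```

```text
t 7.3 p [ 0.6569 -0.1402  0.1671] yaw 7.3 gap 0.0938 F [-0.5  0.5  0. ]
[4.83 0.15 0.07] [0.03 0.01 1.46]
[4.83 0.13 5.22] [0.03 0.01 1.46]
```

View pics/w2.png

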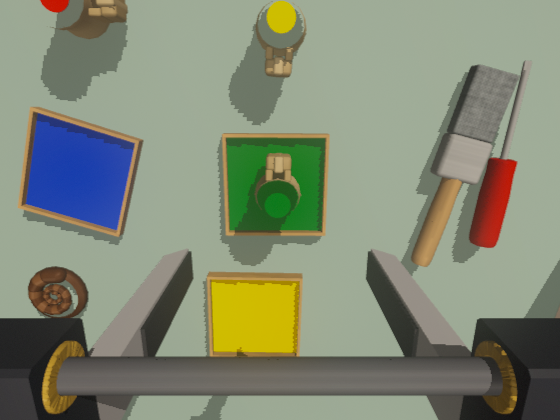

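The wrist view shows the green bone standing inside the green tray, with its dot at (278,205). The yellow bone's dot is at (281,17) and its arch at (278,63), giving an arch azimuth of about -87°. I'll use yaw 3 for the tool.

Emit:
move_arm:
  plan:
    - [[0.7, 0.02, 0], [0.03, 0.01, 0.2]]
    - [[1.8, 0.05, 0], [0.03, 0.01, 0.5]]
    - [[3.0, 0.1, 0], [0.03, 0.01, 0.86]]
    - [[4.0, 0.14, 0.1], [0.03, 0.01, 0.86]]
    - [[4.6, 0.14, 0.3], [0.03, 0.01, 0.86]]
    - [[4.83, 0.14, 1.0], [0.03, 0.01, 0.86]]
    - [[4.83, 0.14, 2.2], [0.03, 0.01, 0.86]]
    - [[4.83, 0.14, 3.2], [0.03, 0.01, 0.86]]
    - [[4.83, 0.14, 4.0], [0.03, 0.01, 0.86]]
    - [[4.83, 0.14, 4.6], [0.03, 0.01, 0.86]]

```text
time_s: 8.3
ee_pos: [0.6409, 0.0035, 0.0246]
tcp_rot: [-0.002, 0.689, 0.725, -0.002]
force: [0.4, 0.4, 0.5]
finger_gap: 0.0939
grip_force: 0.0
```

```bash
python3 -c "
from h import *
go((.643,.004,.0105,3))"
```

```text
t 8.3 p [0.6409 0.0035 0.0246] yaw 3.0 gap 0.0939 F [0.4 0.4 0.5]
[0.01 0.07 0.47] [-0.06 -0.   -0.01]
```

Emit:
move_arm:
  plan:
    - [[0, 0, 0.3], [0, 0, 0]]
    - [[0, 0, 0.45], [0, 0, 0]]
    - [[0, 0, 0.5], [0, 0, 0]]
    - [[0, 0, 0.5], [0, 0, 0]]

```text
time_s: 8.7
ee_pos: [0.6423, 0.0042, 0.0127]
tcp_rot: [-0.001, 0.688, 0.725, -0.0]
force: [0.4, 0.3, -0.3]
finger_gap: 0.0938
grip_force: 0.0
```

Emit:
move_arm:
  plan:
    - [[0, 0, 0], [0, 0, 0]]
    - [[0, 0, 0], [0, 0, 0]]
    - [[0, 0, 0], [0, 0, 0]]
    - [[0, 0, 0], [0, 0, 0]]
    - [[0, 0, 0], [0, 0, 0]]
    - [[0, 0, 0], [0, 0, 0]]
    - [[0, 0, 0], [0, 0, 0]]
  jaw: -1

```text
time_s: 9.4
ee_pos: [0.6418, 0.0043, 0.012]
tcp_rot: [-0.001, 0.688, 0.725, -0.001]
force: [-0.1, 0.6, 0.6]
finger_gap: 0.0431
grip_force: 30.0
```

```bash
python3 -c "
from h import *
a=np.radians(-87-0);y=np.array([.6505,-.282])-.006*np.array([np.cos(a),np.sin(a)]);print(y)
go((.643,.004,.13,6),(*y,.13,6),(*y,.0154,6))"
```

```text
[ 0.65018598 -0.27600822]
t 9.4 p [0.6418 0.0043 0.012 ] yaw 3.0 gap 0.0431 F [-0.1  0.6  0.6]
[-0.01  0.03 -3.93] [-0.03 -0.01 -0.6 ]
[-9.34 -0.22 -3.94] [-0.03 -0.01 -0.6 ]
[-9.34 -0.21 -0.12] [-0.03 -0.01 -0.6 ]
```

Emit:
move_arm:
  plan:
    - [[0, 0, -0.4], [0, 0, 0]]
    - [[0, 0, -1.2], [0, 0, 0]]
    - [[0, 0, -2.2], [0, 0, 0]]
    - [[-0.3, 0, -3.2], [0, 0, 0]]
    - [[-1.0, 0, -3.8], [0, 0, 0]]
    - [[-2.0, 0, -3.94], [0, 0, 0]]
    - [[-3.2, 0, -3.94], [0, 0, 0]]
    - [[-4.5, 0, -3.94], [0, 0, 0]]
    - [[-5.6, 0, -3.94], [0, 0, 0]]
    - [[-6.6, 0, -3.94], [0, 0, 0]]

```text
time_s: 10.4
ee_pos: [0.6523, -0.1956, 0.131]
tcp_rot: [-0.001, 0.689, 0.725, -0.001]
force: [-0.4, 1.0, -1.8]
finger_gap: 0.0428
grip_force: 30.0
```

Emit:
move_arm:
  plan:
    - [[-0.9, -0.05, 0], [0, 0, -0.2]]
    - [[-1.6, -0.1, 0], [0, 0, -0.4]]
    - [[-2.2, -0.2, 0], [0, 0, -0.6]]
    - [[-2.5, -0.22, 0], [-0.03, 0, -0.6]]
    - [[-2.7, -0.22, 0], [-0.03, 0, -0.6]]
    - [[-2.74, -0.22, 0], [-0.03, 0, -0.6]]
    - [[-2.74, -0.22, 0], [-0.03, 0, -0.6]]
    - [[-2.74, -0.22, 0], [-0.03, 0, -0.6]]

```text
time_s: 11.2
ee_pos: [0.6505, -0.2749, 0.13]
tcp_rot: [-0.0, 0.669, 0.743, 0.0]
force: [0.4, 0.0, -0.3]
finger_gap: 0.0423
grip_force: 30.0
```

```bash
python3 -c "
from h import *
go((.6502,-.276,.017,6))"
```

```text
t 11.2 p [ 0.6505 -0.2749  0.13  ] yaw 6.0 gap 0.0423 F [ 0.4  0.  -0.3]
[-0.04 -0.01  3.77] [ 0.   -0.01  0.01]
```

Emit:
move_arm:
  plan:
    - [[0, 0, 0.6], [0, 0, 0]]
    - [[0, 0, 1.4], [0, 0, 0]]
    - [[0, 0, 2.2], [0, 0, 0]]
    - [[-0.03, 0, 2.9], [0, 0, 0]]
    - [[-0.03, 0, 3.3], [0, 0, 0]]
    - [[-0.03, 0, 3.5], [0, 0, 0]]
    - [[-0.03, 0, 3.63], [0, 0, 0]]
    - [[-0.03, 0, 3.7], [0, 0, 0]]
    - [[-0.03, 0, 3.75], [0, 0, 0]]
    - [[-0.03, 0, 3.75], [0, 0, 0]]

```text
time_s: 12.2
ee_pos: [0.6505, -0.2768, 0.0179]
tcp_rot: [0.0, 0.669, 0.743, 0.0]
force: [0.2, -0.5, -1.8]
finger_gap: 0.0426
grip_force: 30.0
```

Emit:
move_arm:
  plan:
    - [[0, 0, 0.02], [0, 0, 0]]
    - [[0, 0, 0.03], [0, 0, 0]]

```text
time_s: 12.4
ee_pos: [0.6505, -0.2768, 0.017]
tcp_rot: [-0.0, 0.669, 0.743, 0.0]
force: [-1.3, 1.2, 3.2]
finger_gap: 0.0429
grip_force: 30.0
```

Emit:
move_arm:
  plan:
    - [[0, 0, 0], [0, 0, 0]]
    - [[0, 0, 0], [0, 0, 0]]
    - [[0, 0, 0], [0, 0, 0]]
    - [[0, 0, 0], [0, 0, 0]]
    - [[0, 0, 0], [0, 0, 0]]
    - [[0, 0, 0], [0, 0, 0]]
  jaw: 1

```text
time_s: 13.0
ee_pos: [0.6503, -0.2768, 0.0166]
tcp_rot: [-0.0, 0.669, 0.743, 0.0]
force: [-0.5, -0.6, -0.3]
finger_gap: 0.0873
grip_force: 0.0
```

Emit:
move_arm:
  plan:
    - [[0, 0, -0.3], [0, 0, 0]]
    - [[0, 0, -1.0], [0, 0, 0]]
    - [[0, 0, -2.0], [0, 0, 0]]
    - [[0, 0, -3.2], [0, 0, 0]]
    - [[0, 0, -4.2], [0, 0, 0]]
    - [[0, 0, -4.8], [0, 0, 0]]
    - [[0, 0, -5.0], [0, 0, 0]]
    - [[0, 0, -5.0], [0, 0, 0]]

```text
time_s: 13.8
ee_pos: [0.6505, -0.277, 0.1674]
tcp_rot: [0.0, 0.669, 0.743, 0.001]
force: [0.0, -0.1, -0.6]
finger_gap: 0.0936
grip_force: 0.0
```

```bash
python3 -c "
from h import *
go((.474,-.003,.167,95),(.474,-.003,.167,-85))"
```

```text
t 13.8 p [ 0.6505 -0.277   0.1674] yaw 6.0 gap 0.0936 F [ 0.  -0.1 -0.6]
[ 9.7  -4.9   0.01] [ 1.00e-02  1.00e-02 -1.78e+01]
[ 9.7  -4.9   0.01] [ 1.00e-02  1.00e-02 -1.78e+01]
```

Emit:
move_arm:
  plan:
    - [[1.0, -0.5, 0], [0, 0, -1.7]]
    - [[2.2, -1.1, 0], [0, 0, -3.4]]
    - [[3.5, -1.75, 0], [0, 0, -5.1]]
    - [[4.8, -2.4, 0], [0, 0, -6.8]]
    - [[6.1, -3.05, 0], [0, 0, -8.5]]
    - [[7.3, -3.65, 0], [0, 0, -10.2]]
    - [[8.3, -4.15, 0], [0, 0, -11.9]]
    - [[9.1, -4.55, 0], [0, 0, -13.6]]
    - [[9.5, -4.8, 0], [0, 0, -15.3]]
    - [[9.7, -4.9, 0], [0, 0, -17]]

```text
time_s: 14.8
ee_pos: [0.4723, -0.0015, 0.1659]
tcp_rot: [-0.001, -0.013, 1.0, 0.0]
force: [0.2, -0.3, 0.0]
finger_gap: 0.0943
grip_force: 0.0
```

Emit:
move_arm:
  plan:
    - [[0, 0, 0], [0, 0, -0.8]]
    - [[0, 0, 0], [0, 0, -0.8]]
    - [[0, 0, 0], [0, 0, -0.8]]

```text
time_s: 15.1
ee_pos: [0.4734, -0.0029, 0.1662]
tcp_rot: [-0.001, -0.042, 0.999, 0.0]
force: [-1.6, -0.1, -0.7]
finger_gap: 0.0939
grip_force: 0.0
```

```bash
python3 -c "
from h import *
c=wrist('w3'); print(proj(c,np.array([.4742,-.0032,.046])))
go((.474,-.003,.0105,95))"
```

```text
[278.24571408 206.65532548]
t 15.15 p [ 0.4735 -0.003   0.1663] yaw 94.8 gap 0.094 F [-0.4 -0.9  0.1]
[-0.02 -0.01  5.19] [ 0.01 -0.01 -0.03]
```

View pics/w3.png

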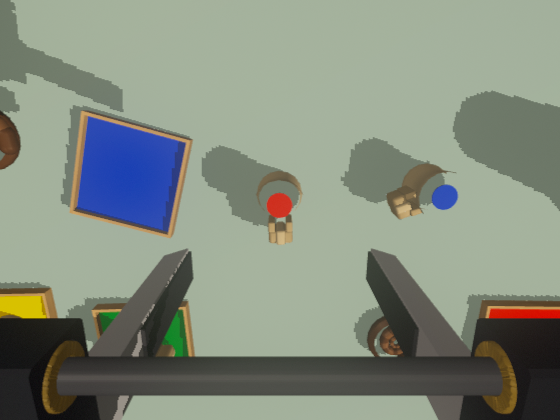

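The wrist view shows the red dot at (279,205), against a prediction of (278,207), with the arch at (281,231) square to the finger line. I descend and grip.

Emit:
move_arm:
  plan:
    - [[0, 0, 1.0], [0, 0, 0]]
    - [[0, 0, 2.2], [0, 0, 0]]
    - [[-0.02, 0, 3.4], [0, 0, 0]]
    - [[-0.02, 0, 4.3], [0, 0, 0]]
    - [[-0.02, 0, 4.8], [0, 0, 0]]
    - [[-0.02, 0, 5.1], [0, 0, 0]]
    - [[-0.02, 0, 5.19], [0, 0, 0]]
    - [[-0.02, 0, 5.19], [0, 0, 0]]

```text
time_s: 15.95
ee_pos: [0.4745, -0.0027, 0.0113]
tcp_rot: [0.0, -0.043, 0.999, 0.0]
force: [0.6, -0.9, 0.2]
finger_gap: 0.0935
grip_force: 0.0
```

Emit:
move_arm:
  plan:
    - [[0, 0, 0], [0, 0, 0]]
    - [[0, 0, 0], [0, 0, 0]]
    - [[0, 0, 0], [0, 0, 0]]
    - [[0, 0, 0], [0, 0, 0]]
    - [[0, 0, 0], [0, 0, 0]]
    - [[0, 0, 0], [0, 0, 0]]
    - [[0, 0, 0], [0, 0, 0]]
  jaw: -1

```text
time_s: 16.65
ee_pos: [0.4743, -0.0027, 0.0111]
tcp_rot: [-0.0, -0.043, 0.999, 0.0]
force: [-0.0, -1.0, 1.3]
finger_gap: 0.043
grip_force: 30.0
```

```bash
python3 -c "
from h import *
a=np.radians(4);y=np.array([.6195,.2765])-.006*np.array([np.cos(a),np.sin(a)]);print(y)
go((.474,-.003,.13,94),(*y,.13,94))"
```

```text
[0.61351462 0.27608146]
t 16.65 p [ 0.4743 -0.0027  0.0111] yaw 95.0 gap 0.043 F [-0.  -1.   1.3]
[ 0.01 -0.01 -3.96] [ 0.01 -0.    0.2 ]
[-5.43  8.86 -3.96] [ 0.01 -0.    0.2 ]
```

Emit:
move_arm:
  plan:
    - [[0, 0, -0.4], [0, 0, 0]]
    - [[0, 0, -1.2], [0, 0, 0]]
    - [[0, 0, -2.2], [0, 0, 0]]
    - [[-0.15, 0.25, -3.2], [0, 0, 0]]
    - [[-0.5, 0.8, -3.8], [0, 0, 0]]
    - [[-1.0, 1.65, -3.96], [0, 0, 0]]
    - [[-1.6, 2.65, -3.96], [0, 0, 0]]
    - [[-2.25, 3.7, -3.96], [0, 0, 0]]
    - [[-2.9, 4.75, -3.96], [0, 0, 0]]
    - [[-3.5, 5.75, -3.96], [0, 0, 0]]

```text
time_s: 17.65
ee_pos: [0.5644, 0.1797, 0.131]
tcp_rot: [0.0, -0.044, 0.999, 0.0]
force: [-0.5, -0.6, -0.6]
finger_gap: 0.0425
grip_force: 30.0
```

Emit:
move_arm:
  plan:
    - [[-0.6, 0.95, 0], [0, 0, 0]]
    - [[-1.1, 1.75, 0], [0, 0, 0]]
    - [[-1.5, 2.4, 0], [0, 0, 0.1]]
    - [[-1.8, 2.85, 0], [0, 0, 0.2]]
    - [[-1.93, 3.08, 0], [0, 0, 0.2]]
    - [[-1.93, 3.11, 0], [0, 0, 0.2]]
    - [[-1.93, 3.11, 0], [0, 0, 0.2]]

```text
time_s: 18.35
ee_pos: [0.6133, 0.2755, 0.1304]
tcp_rot: [-0.0, -0.035, 0.999, 0.0]
force: [-1.1, -0.3, -1.0]
finger_gap: 0.0427
grip_force: 30.0
```

```bash
python3 -c "
from h import *
go((.6135,.2761,.0161,94))"
```

```text
t 18.35 p [0.6133 0.2755 0.1304] yaw 94.0 gap 0.0427 F [-1.1 -0.3 -1. ]
[-0.01  0.02  3.81] [ 0.   -0.   -0.01]
```

Emit:
move_arm:
  plan:
    - [[0, 0, 0.6], [0, 0, 0]]
    - [[0, 0, 1.4], [0, 0, 0]]
    - [[0, 0, 2.2], [0, 0, 0]]
    - [[0, 0, 2.9], [0, 0, 0]]
    - [[0, 0, 3.3], [0, 0, 0]]
    - [[0, 0, 3.55], [0, 0, 0]]
    - [[0, 0, 3.68], [0, 0, 0]]
    - [[0, 0, 3.75], [0, 0, 0]]
    - [[0, 0, 3.79], [0, 0, 0]]
    - [[0, 0, 3.79], [0, 0, 0]]

```text
time_s: 19.35
ee_pos: [0.6138, 0.2764, 0.0169]
tcp_rot: [0.0, -0.035, 0.999, 0.001]
force: [-0.5, -0.8, -1.8]
finger_gap: 0.0431
grip_force: 30.0
```

Emit:
move_arm:
  plan:
    - [[0, 0, 0.01], [0, 0, 0]]
    - [[0, 0, 0.02], [0, 0, 0]]

```text
time_s: 19.55
ee_pos: [0.6137, 0.2764, 0.0162]
tcp_rot: [0.0, -0.035, 0.999, 0.0]
force: [-1.9, -0.7, 6.0]
finger_gap: 0.0428
grip_force: 30.0
```

Light contact; release and go to blue.

Emit:
move_arm:
  plan:
    - [[0, 0, 0], [0, 0, 0]]
    - [[0, 0, 0], [0, 0, 0]]
    - [[0, 0, 0], [0, 0, 0]]
    - [[0, 0, 0], [0, 0, 0]]
    - [[0, 0, 0], [0, 0, 0]]
    - [[0, 0, 0], [0, 0, 0]]
  jaw: 1

```text
time_s: 20.15
ee_pos: [0.6136, 0.2763, 0.0158]
tcp_rot: [-0.0, -0.035, 0.999, 0.0]
force: [-0.7, -0.3, -0.3]
finger_gap: 0.0877
grip_force: 0.0
```

Emit:
move_arm:
  plan:
    - [[0, 0, -0.3], [0, 0, 0]]
    - [[0, 0, -1.0], [0, 0, 0]]
    - [[0, 0, -2.0], [0, 0, 0]]
    - [[0, 0, -3.2], [0, 0, 0]]
    - [[0, 0, -4.2], [0, 0, 0]]
    - [[0, 0, -4.8], [0, 0, 0]]
    - [[0, 0, -5.0], [0, 0, 0]]
    - [[0, 0, -5.0], [0, 0, 0]]

```text
time_s: 20.95
ee_pos: [0.6138, 0.2763, 0.1666]
tcp_rot: [0.001, -0.035, 0.999, 0.001]
force: [0.1, -0.7, -1.6]
finger_gap: 0.094
grip_force: 0.0
```

```bash
python3 -c "
from h import *
go((.455,.1366,.167,24))"
```

```text
t 20.95 p [0.6138 0.2763 0.1666] yaw 94.0 gap 0.094 F [ 0.1 -0.7 -1.6]
[ 5.6  -4.28 -0.03] [ 0.02  0.   14.  ]
```

Emit:
move_arm:
  plan:
    - [[0.5, -0.4, 0], [0, 0, 1.5]]
    - [[1.2, -0.9, 0], [0, 0, 3]]
    - [[2.0, -1.5, 0], [0, 0, 4.5]]
    - [[2.8, -2.15, 0], [0, 0, 6]]
    - [[3.6, -2.75, 0], [0, 0, 7.6]]
    - [[4.3, -3.3, 0], [0, 0, 9.2]]
    - [[4.9, -3.75, 0], [0, 0, 10.8]]
    - [[5.35, -4.1, 0], [0, 0, 12.4]]
    - [[5.6, -4.28, 0], [0, 0, 13.6]]
    - [[5.6, -4.28, 0], [0, 0, 14]]

```text
time_s: 21.95
ee_pos: [0.4535, 0.1354, 0.1648]
tcp_rot: [-0.001, 0.547, 0.837, -0.0]
force: [-0.9, 0.3, -1.0]
finger_gap: 0.094
grip_force: 0.0
```

```bash
python3 -c "
from h import *
c=wrist('w4'); print(proj(c,np.array([.4552,.1366,.046])))
go((.455,.1366,.0105,24))"
```

```text
[282.38951655 205.58269695]
t 22.0 p [0.4539 0.1359 0.1648] yaw 23.7 gap 0.094 F [-0.6 -0.5  0.7]
[0.   0.05 5.14] [-0.02 -0.01 -0.06]
```

View pics/w4.png

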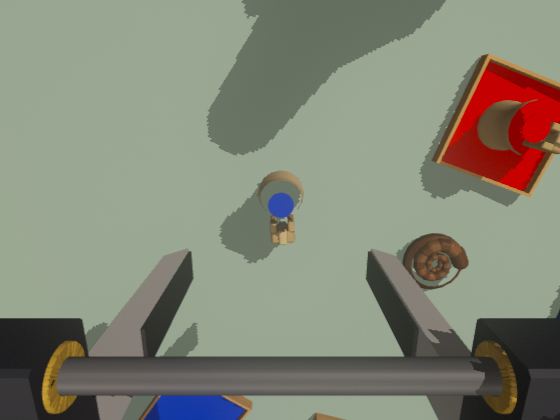

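The wrist view shows the blue dot at (281,205) as predicted, with the arch at (283,231) aligned. The red bone stands in its tray at upper right. I descend.

Emit:
move_arm:
  plan:
    - [[0, 0, 1.0], [0, 0, 0]]
    - [[0, 0, 2.2], [0, 0, 0]]
    - [[0, 0.03, 3.4], [0, 0, 0]]
    - [[0, 0.03, 4.3], [0, 0, 0]]
    - [[0, 0.03, 4.8], [0, 0, 0]]
    - [[0, 0.03, 5.05], [0, 0, 0]]
    - [[0, 0.03, 5.14], [0, 0, 0]]
    - [[0, 0.03, 5.14], [0, 0, 0]]

```text
time_s: 22.8
ee_pos: [0.4558, 0.1369, 0.0116]
tcp_rot: [-0.0, 0.545, 0.839, 0.0]
force: [-0.1, -0.1, 1.3]
finger_gap: 0.0939
grip_force: 0.0
```

Emit:
move_arm:
  plan:
    - [[0, 0, 0], [0, 0, 0]]
    - [[0, 0, 0], [0, 0, 0]]
    - [[0, 0, 0], [0, 0, 0]]
    - [[0, 0, 0], [0, 0, 0]]
    - [[0, 0, 0], [0, 0, 0]]
    - [[0, 0, 0], [0, 0, 0]]
    - [[0, 0, 0], [0, 0, 0]]
  jaw: -1

```text
time_s: 23.5
ee_pos: [0.4555, 0.1369, 0.0115]
tcp_rot: [-0.0, 0.545, 0.839, 0.0]
force: [-1.8, -0.9, 2.6]
finger_gap: 0.0431
grip_force: 30.0
```

```bash
python3 -c "
from h import *
a=np.radians(-100);y=np.array([.468,-.146])-.006*np.array([np.cos(a),np.sin(a)]);print(y)
go((.455,.1366,.13,24),(*y,.13,-10.5))"
```

```text
[ 0.46904189 -0.14009115]
t 23.5 p [0.4555 0.1369 0.0115] yaw 24.0 gap 0.0431 F [-1.8 -0.9  2.6]
[ 0.   -0.02 -3.95] [-0.   -0.01 -0.  ]
[-8.62 -3.34 -3.96] [-0.   -0.01  6.9 ]
```

Emit:
move_arm:
  plan:
    - [[0, 0, -0.4], [0, 0, 0]]
    - [[0, 0, -1.2], [0, 0, 0]]
    - [[0, 0, -2.2], [0, 0, 0]]
    - [[-0.25, -0.1, -3.2], [0, 0, 0]]
    - [[-0.8, -0.31, -3.8], [0, 0, 0]]
    - [[-1.6, -0.62, -3.96], [0, 0, 0]]
    - [[-2.5, -0.97, -3.96], [0, 0, 0]]
    - [[-3.5, -1.36, -3.96], [0, 0, 0]]
    - [[-4.5, -1.74, -3.96], [0, 0, 0]]
    - [[-5.4, -2.09, -3.96], [0, 0, 0]]

```text
time_s: 24.5
ee_pos: [0.4641, -0.0382, 0.1311]
tcp_rot: [-0.0, 0.545, 0.838, 0.001]
force: [0.8, 0.7, -1.6]
finger_gap: 0.0428
grip_force: 30.0
```

Emit:
move_arm:
  plan:
    - [[-0.8, -0.3, 0], [0, 0, 0.7]]
    - [[-1.5, -0.58, 0], [0, 0, 1.7]]
    - [[-2.1, -0.82, 0], [0, 0, 2.9]]
    - [[-2.6, -1.0, 0], [0, 0, 4.1]]
    - [[-2.95, -1.15, 0], [0, 0, 5.2]]
    - [[-3.15, -1.22, 0], [0, 0, 6.1]]
    - [[-3.22, -1.25, 0], [0, 0, 6.7]]
    - [[-3.22, -1.25, 0], [0, 0, 6.9]]
    - [[-3.22, -1.25, 0], [0, 0, 6.9]]
    - [[-3.22, -1.25, 0], [0, 0, 6.9]]

```text
time_s: 25.5
ee_pos: [0.4693, -0.1399, 0.1303]
tcp_rot: [-0.0, 0.769, 0.64, 0.0]
force: [-0.0, -0.2, -1.0]
finger_gap: 0.0429
grip_force: 30.0
```

```bash
python3 -c "
from h import *
go((.469,-.140,.0165,-10.5))"
```

```text
t 25.5 p [ 0.4693 -0.1399  0.1303] yaw -10.5 gap 0.0429 F [-0.  -0.2 -1. ]
[-0.01 -0.01  3.79] [-0.   -0.01  0.01]
```

Emit:
move_arm:
  plan:
    - [[0, 0, 0.6], [0, 0, 0]]
    - [[0, 0, 1.4], [0, 0, 0]]
    - [[0, 0, 2.2], [0, 0, 0]]
    - [[0, 0, 2.9], [0, 0, 0]]
    - [[0, 0, 3.3], [0, 0, 0]]
    - [[0, 0, 3.53], [0, 0, 0]]
    - [[0, 0, 3.66], [0, 0, 0]]
    - [[0, 0, 3.73], [0, 0, 0]]
    - [[0, 0, 3.77], [0, 0, 0]]
    - [[0, 0, 3.77], [0, 0, 0]]

```text
time_s: 26.5
ee_pos: [0.4695, -0.1401, 0.0174]
tcp_rot: [-0.0, 0.769, 0.639, 0.0]
force: [-0.5, 0.2, -0.8]
finger_gap: 0.0426
grip_force: 30.0
```

Emit:
move_arm:
  plan:
    - [[0, 0, 0.01], [0, 0, 0]]
    - [[0, 0, 0.02], [0, 0, 0]]

```text
time_s: 26.7
ee_pos: [0.4695, -0.1401, 0.0167]
tcp_rot: [-0.0, 0.769, 0.639, 0.0]
force: [0.0, 0.3, -1.4]
finger_gap: 0.0426
grip_force: 30.0
```

Emit:
move_arm:
  plan:
    - [[0, 0, 0.01], [0, 0, 0]]
    - [[0, 0, 0.02], [0, 0, 0]]

```text
time_s: 26.9
ee_pos: [0.4695, -0.14, 0.0164]
tcp_rot: [-0.0, 0.769, 0.639, 0.001]
force: [-5.3, 2.7, 20.9]
finger_gap: 0.043
grip_force: 30.0
```

Emit:
move_arm:
  plan:
    - [[0, 0, -0.02], [0, 0, 0]]
    - [[0, 0, -0.02], [0, 0, 0]]
    - [[0, 0, -0.02], [0, 0, 0]]

```text
time_s: 27.2
ee_pos: [0.4694, -0.14, 0.0165]
tcp_rot: [-0.0, 0.769, 0.639, 0.0]
force: [-0.3, 1.2, 3.8]
finger_gap: 0.043
grip_force: 30.0
```

Emit:
move_arm:
  plan:
    - [[0, 0, 0], [0, 0, 0]]
    - [[0, 0, 0], [0, 0, 0]]
    - [[0, 0, 0], [0, 0, 0]]
    - [[0, 0, 0], [0, 0, 0]]
    - [[0, 0, 0], [0, 0, 0]]
    - [[0, 0, 0], [0, 0, 0]]
  jaw: 1

```text
time_s: 27.8
ee_pos: [0.4693, -0.1401, 0.0164]
tcp_rot: [-0.0, 0.769, 0.639, 0.0]
force: [0.1, -0.1, -0.5]
finger_gap: 0.0875
grip_force: 0.0
```

Emit:
move_arm:
  plan:
    - [[0, 0, -0.3], [0, 0, 0]]
    - [[0, 0, -1.0], [0, 0, 0]]
    - [[0, 0, -2.0], [0, 0, 0]]
    - [[0, 0, -3.2], [0, 0, 0]]
    - [[0, 0, -4.4], [0, 0, 0]]
    - [[0, 0, -5.5], [0, 0, 0]]
    - [[0, 0, -6.0], [0, 0, 0]]
    - [[0, 0, -6.0], [0, 0, 0]]

```text
time_s: 28.6
ee_pos: [0.4702, -0.1405, 0.1989]
tcp_rot: [0.001, 0.769, 0.639, 0.002]
force: [0.1, 0.8, -0.8]
finger_gap: 0.0939
grip_force: 0.0
```

Run:
```python
from h import *
from cell import imaging
c=wrist('w5')
fs=[imaging.capture(n)["frame"] for n in("scene","top")]
a=fs[0][130:380,130:460];b=fs[1][120:300,90:460]
a=cv2.resize(a,(396,300));b=cv2.resize(b,(396,193));w=cv2.resize(c["frame"],(400,300))
im=np.zeros((500,796,3),np.uint8);im[:300,:396]=a;im[300:493,:396]=b;im[:300,396:]=w
cv2.imwrite("pics/final.png",im[:,:,::-1])
```

```text
(no output)
```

View pics/final.png

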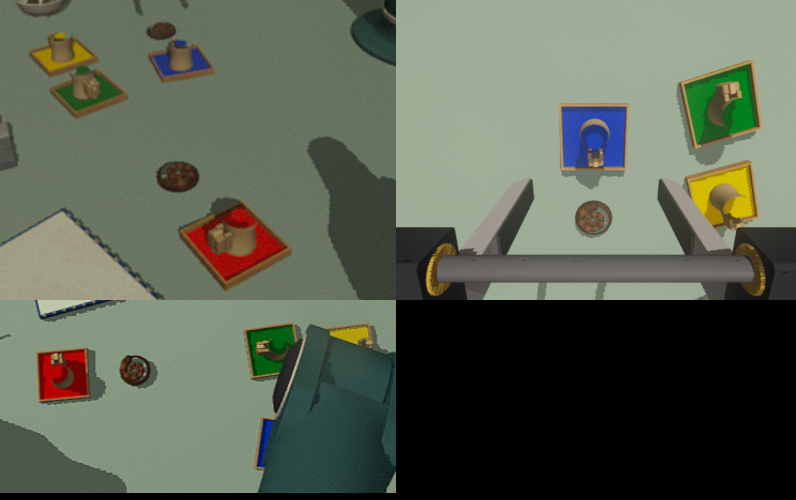

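All four bones stand upright in their matching trays (scene crop: yellow (62,47), green (85,85), blue (180,55), red (235,232)). Both ammonites are undisturbed.

```bash
python3 -c "
from cell import order
print(order.close_job())"
```

```text
the job is handed in; nothing more can be done
None
```

All four vertebrae stand upright in the trays matching their dots, both ammonites were left where they lay, and the job was handed in at about 29 s of the 102 s allowed; no verdict was returned.

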